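# Sweep the loose spacers into the scrap tray

## Robot

A 6-joint arm with a two-finger parallel gripper is mounted at the origin on the work surface. World frame = base frame: x ahead of the robot, y to its left, z up, the work surface at z = 0. Lengths are in m, angles in rad, forces in N, time in s.
With the tool pointing down it reaches from about 0.375 to 0.975 m from the base axis. Payload 3.8 kg.
Tool frame: the origin (TCP) lies at the very end of the fingers, on their centre line; the grasp point (between the pads) lies 19 mm behind it; z points along the fingers, y is the line along which they close (so a half turn about z gives the same grasp; the last joint's range is limited). The gripper opens to 85 mm and grips with 20 to 120 N. Pads are 22 mm wide; open, the fingers measure 114 mm over their backs; the gripper's body (76 mm by 85 mm) begins 54 mm behind the grasp point. The pads swing forward as they close: fully open they stand 13 mm farther back than shut.
Start: joints at [-1.255, 0.264, 1.604, -0, 1.274, -0.037], TCP at [0.233, -0.633, 0.231] pointing down, gripper open.
Joint ranges: [-2.63, 2.63], [-0.94, 2.18], [0.31, 2.57], [-1.31, 4.45], [0, 2.66], [-2.55, 2.55]. Speed limits (rad/s): [2.57, 2.57, 3.14, 3.14, 3.14, 3.14].

## Interface

Orientations are given as a rotation vector (axis times angle).
In Python, from workcell import bot, vision gives the robot as it stands. The module is installed in compiled form; this text tells all that it offers.
- The arm moves only by the tool play_rows, never from a script. Its argument "moves" is a list that holds one entry, the list of rows, each a list of 7 numbers: the turn, a rotation vector about the tool's x, y, z as a fraction of full scale, then the shift along the tool's x, y, z as a fraction of full scale, then the finger opening in mm, from 0 to 85.4. In form: [[[ax, ay, az, x, y, z, jaw], ...]]. A call has 1 to 5 rows; each row shifts and turns the commanded pose from where the row before left it, along the tool's axes as they then stand; what a row does not reach is not made up. Full scale, the value 1, is 0.1 m for a shift and 0.5 rad for a turn. A row lasts 1/12 s, in which the tool goes at most 41.7 mm and 7.16 degrees, less where a joint would pass 70% of its speed; a pose out of reach is approached as far as the arm can. A call with a number of a shift or a turn outside -1 to 1 is refused whole. A call with a gripper value outside its range is refused whole. The fingers move at their own pace and stop on an object; "newtons" is the grip in N (left out, the last holds). Time passes only in rows, so rows that do not move let the fingers close. It gives the time, the measured TCP pose, the force, the opening and the grip force at its end, in the units of the state.
- bot.read_state(): the state, without advancing time (a new reading comes with each control period).
- vision.read_camera(name): name is "side" or "top"; returns a dict with "image" (420x560x3 uint8, red, green, blue), "depth" (420x560 float32, m along the optical axis (not along the pixel's ray), 0 where there is no reading), "K" (3x3 intrinsics, pixels), "dist" ([k1, k2, p1, p2, k3] as OpenCV has them; the pictures are not rectified), "R" (3x3) and "t" (3): a world point X has camera coordinates R X + t. Camera axes: x right, y down, z forward; pixel columns grow to the right and rows downward; lengths in m; the calibration is good to about 2 mm. A picture is of the moment at which its call begins.
- bot.finish_job(): hands the job in; it is judged then, once.
The state is a dict: "time": time; "q": joint angles; "joint_vel": joint speeds; "joint_torque": joint torques, N m; "tool_pos": TCP position; "tcp_rot": TCP orientation; "wrist_force": force on the tool from outside, world axes, zero at the start; "torque": the same for the moment, N m; "width": opening from 0.0 (shut) to 1.0 (fully open); "grip_force": force on a finger pad.
Only numpy, scipy, OpenCV 4.12 (cv2) and the standard library are available. Lean on these libraries where they do the work, as an engineer would, in place of code of your own. Each camera call takes 0.05 s, during which the arm holds its last target. There are 200 camera calls.

## Task

Clear the raised work board: with the fingers, sweep the three loose square plastic spacers sideways off it so that they drop into the open metal tray standing against its side. Only push them: do not pinch, press hard on or lift any spacer. Leave the two upright cells standing where they are.

Things in the scene. Friction and masses are not known exactly. Their poses are not given: they have to be found in the camera images.
- board: fixed raised work board, a wooden block with a smooth amber sheet on top: 240 mm along its x, 200 mm along its y, flat top without rim 45 mm above the table; origin at the centre of its underside on the table, x away from the robot, y to the robot's left (turned up to 20 degrees)
- tray: fixed open steel tray, 240 mm along its x, 110 mm along its y, 40 mm high, walls and floor 4 mm, so its rim is 5 mm below the board's top; axes parallel to the board's, long side against the board's left or right side (gap 1 mm; its centre is 156 mm from the board's centre along the board's y, on the + or the - side); origin at the centre of its underside
- case: fixed closed parts case, grey with a black lid and a paper card on it, 240 x 110 mm and 38 mm high, long side against the board's left or right side on the other side from the tray; origin at the centre of its underside
- spacer0: loose black plastic cell spacer, one of three alike: a square frame 24 x 24 mm, 10 mm high, 3 mm walls round an 18 mm square opening, about 15 g, starting flat on the board at any yaw; origin at the centre of its underside, z up through the opening
- spacer1: loose black plastic cell spacer, one of three alike: a square frame 24 x 24 mm, 10 mm high, 3 mm walls round an 18 mm square opening, about 15 g, starting flat on the board at any yaw; origin at the centre of its underside, z up through the opening
- spacer2: loose black plastic cell spacer, one of three alike: a square frame 24 x 24 mm, 10 mm high, 3 mm walls round an 18 mm square opening, about 15 g, starting flat on the board at any yaw; origin at the centre of its underside, z up through the opening
- cell_a: upright battery cell, dark cylinder 18 mm across and 65 mm tall, 47 g, standing loose on the board within 45 mm of its far (+x) edge, easily tipped, must be left standing; origin at the centre of its underside, z up its axis
- cell_b: upright battery cell, dark cylinder 18 mm across and 65 mm tall, 47 g, standing loose on the board within 45 mm of its far (+x) edge, easily tipped, must be left standing; origin at the centre of its underside, z up its axis

How it is judged:
By the outcome, as a careful person would: the job done as asked, in the order asked, and still so for the second after the job is handed in, with the robot touching nothing.
It also fails if it takes over 64 s, if anything falls off the work surface, if the arm or the gripper's body presses on something with over 40 N, if the wrist force passes 120 N, or if a joint passes its speed limit or range.

## Working session

There is one attempt and no reset: what is moved stays moved. The work goes in short steps, Python scripts to look and compute and a tool call to move; the robot and the scene stay as the last step left them, time stands still between calls to the robot, and variables do not carry over. Pictures are saved under pics/ and viewed, at most 10 in all, crops included, and the job is handed in when it is done.

Besides the shell and the picture viewer there is one more tool, called in YAML: its name, and indented under it one key for each argument. play_rows: Moves the arm, as the interface text tells. Its arguments: {"type":"object","properties":{"moves":{"type":"array","items":{"type":"array","items":{"type":"array","items":{"type":"number"}}}},"newtons":{"type":"number"}},"required":["moves"]}

```bash
mkdir -p pics; python3 - <<'E'
from workcell import bot, vision
import cv2,numpy as np
s=bot.read_state();print(s['time'],s['tool_pos'],s['tcp_rot'],s['width'])
for n in ['top','side']:
    c=vision.read_camera(n);cv2.imwrite(f'pics/{n}0.png',c['image'][:,:,::-1]);np.savez(f'{n}0.npz',**c)
    print(n,c['K'].tolist(),c['dist'],c['R'].tolist(),c['t'],'cam',-c['R'].T@c['t'])
E
```

```text
0.0 [ 0.23297912 -0.6327271   0.22995017] [-3.09064761e+00 -5.50875248e-01  4.56815204e-04] 0.9976665263025774
top [[463.19331656802245, 0.0, 283.01469787739535], [0.0, 463.19331656802245, 203.08132945347558], [0.0, 0.0, 1.0]] [0.0133783 0.        0.        0.        0.       ] [[0.027276052940220258, -0.9995153645159218, -0.015001767649395363], [-0.9984415030969974, -0.026509652305446, -0.04911011329708977], [0.04868862114920631, 0.016317917491165828, -0.9986807015955302]] [0.01404583 0.59553995 0.79251894] cam [0.55564203 0.01689432 0.82093112]
side [[439.18434235726, 0.0, 280.9784280868767], [0.0, 439.18434235726, 209.8039326292304], [0.0, 0.0, 1.0]] [-0.08648392  0.          0.          0.          0.        ] [[0.9711276223818408, -0.23845163677877412, 0.007208187325329289], [-0.17502115043947802, -0.7326793284767589, -0.6576842696322358], [0.16210718042651617, 0.6374337758076282, -0.7532592140251559]] [-0.60351747  0.17893417  0.56545674] cam [ 0.52574515 -0.37324959  0.54796795]
```

View pics/top0.png

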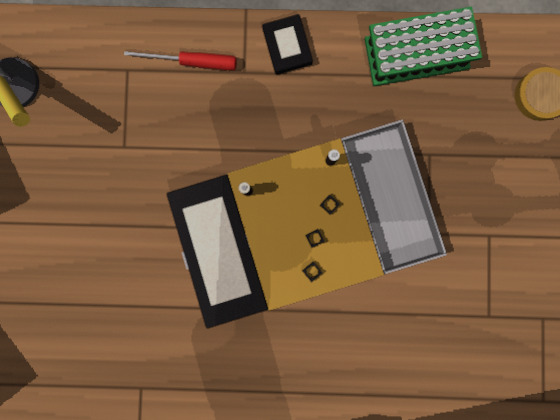

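View pics/side0.png

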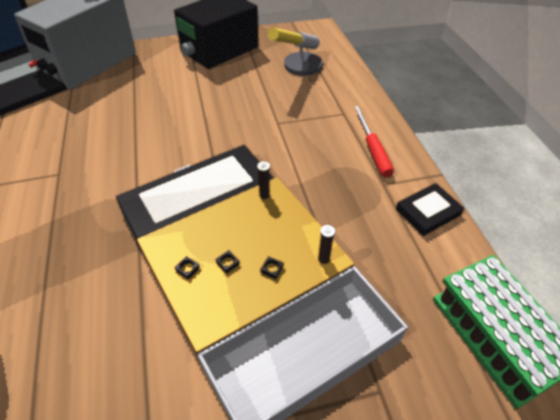

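The top view shows the tray on the image right (−y side). The spacers are near (331,204), (316,238) and (313,271), and the cell tops near (334,156) and (245,188). Next I'll measure these.

```bash
cat > h.py <<'E'
import cv2,numpy as np
from scipy.spatial.transform import Rotation as Ro
def ray(c,px,z):
    u=cv2.undistortPoints(np.array(px,float).reshape(-1,1,2),c['K'],c['dist'])[:,0]
    d=np.c_[u,np.ones(len(u))]@c['R']; o=-c['R'].T@c['t']
    return o+d*((z-o[2])/d[:,2])[:,None]
def amber(im):
    h=cv2.cvtColor(im,cv2.COLOR_RGB2HSV)
    m=cv2.inRange(h,(17,170,90),(30,255,255))
    m=cv2.morphologyEx(m,cv2.MORPH_OPEN,np.ones((3,3)))
    n,l,s,_=cv2.connectedComponentsWithStats(m); k=1+s[1:,4].argmax()
    return (l==k).astype(np.uint8)
def scene(c):
    m=amber(c['image']); cs,_=cv2.findContours(m,cv2.RETR_EXTERNAL,cv2.CHAIN_APPROX_NONE)
    hull=cv2.convexHull(max(cs,key=cv2.contourArea))
    P=ray(c,hull,.045)[:,:2]; r=cv2.minAreaRect((P*1000).astype(np.float32))
    hm=cv2.fillConvexPoly(np.zeros_like(m),hull,1)
    dark=((c['image'].max(2)<60)&(hm>0)).astype(np.uint8)
    dark=cv2.morphologyEx(dark,cv2.MORPH_CLOSE,np.ones((3,3)))
    cs,_=cv2.findContours(dark,cv2.RETR_EXTERNAL,cv2.CHAIN_APPROX_NONE)
    b=[(cv2.minAreaRect(k)) for k in cs if cv2.contourArea(k)>40]
    return r,b
E
python3 - <<'E'
from h import *
from workcell import bot
T=np.load('top0.npz');S=np.load('side0.npz')
for c in (T,S):
    r,b=scene(c);print('board',r)
    for k in b: print(np.round(k[0]),np.round(k[1]),ray(c,k[0],.052).round(4))
# cell tops: bright blobs
for c,g in ((T,[(334,156),(245,188)]),(S,[(327,231),(264,167)])):
    for u,v in g:
        w=c['image'][v-10:v+11,u-10:u+11]; h=w.min(2).astype(int)>120
        y,x=np.nonzero(h); p=(x.mean()+u-10,y.mean()+v-10); print('cell',p,len(x),ray(c,p,.11).round(4))
print(Ro.from_rotvec(bot.read_state()['tcp_rot']).as_matrix().round(3))
E
```

```text
board ((561.0047607421875, -6.9493255615234375), (238.7296905517578, 199.67298889160156), 18.726211547851562)
[312. 271.] [15. 14.] [[ 0.482  -0.0218  0.052 ]]
[315. 238.] [14. 14.] [[ 0.5367 -0.025   0.052 ]]
[330. 204.] [14. 15.] [[ 0.5932 -0.0481  0.052 ]]
board ((673.5347900390625, -67.19691467285156), (23.009958267211914, 13.65891170501709), 72.53276062011719)
cell (np.float64(333.6862745098039), np.float64(154.68627450980392)) 102 [[ 0.6671 -0.0476  0.11  ]]
cell (np.float64(243.73913043478262), np.float64(187.26086956521738)) 92 [[0.6131 0.0897 0.11  ]]
cell (np.float64(327.5182926829268), np.float64(230.1280487804878)) 164 [[ 0.6695 -0.0498  0.11  ]]
cell (np.float64(263.38532110091745), np.float64(165.19266055045873)) 109 [[0.6157 0.0869 0.11  ]]
[[ 0.938  0.346 -0.001]
 [ 0.346 -0.938  0.002]
 [ 0.    -0.002 -1.   ]]
```

play_rows:
  moves:
    - [[0,0,-0.249,0,0,0,10],[0,0,-0.249,0,0,0,10],[0,0,-0.249,0,0,0,10],[0,0,-0.249,0,0,0,10],[0,0,-0.249,0,0,0,10]]

```text
time: 0.52
tool_pos: [0.2331, -0.633, 0.2305]
tcp_rot: [-2.77, -1.48, -0.0]
wrist_force: [-0.3, 0.8, 0.2]
width: 0.303
grip_force: 0.0
```

play_rows:
  moves:
    - [[0,0,-0.249,0,0,0,10],[0,0,-0.249,0,0,0,10],[0,0,-0.249,0,0,0,10],[0,0,-0.249,0,0,0,10],[0,0,-0.249,0,0,0,10]]

```text
time: 0.93
tool_pos: [0.2331, -0.633, 0.2305]
tcp_rot: [-2.183, -2.257, -0.001]
wrist_force: [0.7, 0.5, 0.4]
width: 0.12
grip_force: 0.0
```

play_rows:
  moves:
    - [[0,0,-0.249,0,0,0,10],[0,0,-0.249,0,0,0,10],[0,0,-0.102,0,0,0,10],[0,0,0,0,0,0,10]]

```text
time: 1.27
tool_pos: [0.2331, -0.633, 0.2305]
tcp_rot: [-1.828, -2.554, -0.001]
wrist_force: [1.0, -0.3, -0.3]
width: 0.113
grip_force: 0.0
```

```bash
cat > d.py <<'E'
from h import *
from workcell import bot
s=bot.read_state();M=Ro.from_rotvec(s['tcp_rot']).as_matrix()
th=np.radians(18.73);B=np.array([[np.cos(th),-np.sin(th)],[np.sin(th),np.cos(th)]]);c=np.array([.561,-.007])
p=s['tool_pos'];print('t',s['time'],'tcp',p.round(4),'board-frame',(B.T@(p[:2]-c)).round(4),'w',round(s['width']*85.4,1),'F',s['wrist_force'].round(1))
print('tool x yaw',np.degrees(np.arctan2(M[1,0],M[0,0])).round(2),'z',M[:,2].round(3))
for n,x in (('s3',(.5932,-.0481)),('s2',(.5367,-.025)),('s1',(.482,-.0218)),('ca',(.668,-.0487)),('cb',(.6144,.088))):
    b=B.T@(np.array(x)-c); w=c+B@(b+[0,.042])
    print(n,b.round(4),'start shift (tool, fullscale)',(M.T@(np.append(w,.049)-p)*10).round(3))
E
python3 d.py
```

```text
t 1.2667 tcp [ 0.2331 -0.633   0.2305] board-frame [-0.5115 -0.4876] w 9.7 F [ 1.  -0.3 -0.3]
tool x yaw 108.8 z [-0.     0.001 -1.   ]
s3 [ 0.0173 -0.0493] start shift (tool, fullscale) [4.794 5.294 1.822]
s2 [-0.0288 -0.0092] start shift (tool, fullscale) [5.195 4.834 1.822]
s1 [-0.0796  0.0114] start shift (tool, fullscale) [5.401 4.327 1.822]
ca [ 0.0879 -0.0739] start shift (tool, fullscale) [4.547 6.001 1.821]
cb [0.0811 0.0728] start shift (tool, fullscale) [6.014 5.934 1.823]
```

play_rows:
  moves:
    - [[0,0,0,0.24,0.265,0,10],[0,0,0,0.24,0.265,0,10],[0,0,0,0.24,0.265,0,10],[0,0,0,0.24,0.265,0,10],[0,0,0,0.24,0.265,0,10]]

```text
time: 1.68
tool_pos: [0.3205, -0.4756, 0.2308]
tcp_rot: [-1.833, -2.551, -0.001]
wrist_force: [1.1, 0.9, -0.1]
width: 0.121
grip_force: 0.0
```

play_rows:
  moves:
    - [[0,0,0,0.24,0.265,0,10],[0,0,0,0.24,0.265,0,10],[0,0,0,0.24,0.265,0,10],[0,0,0,0.24,0.265,0,10],[0,0,0,0.24,0.265,0,10]]

```text
time: 2.1
tool_pos: [0.4074, -0.3193, 0.2311]
tcp_rot: [-1.833, -2.551, -0.0]
wrist_force: [1.2, 0.3, 0.3]
width: 0.115
grip_force: 0.0
```

play_rows:
  moves:
    - [[0,0,0,0.24,0.265,0,10],[0,0,0,0.24,0.265,0,10],[0,0,0,0.24,0.265,0,10],[0,0,0,0.24,0.265,0,10],[0,0,0,0.24,0.265,0,10]]

```text
time: 2.52
tool_pos: [0.4944, -0.1631, 0.2312]
tcp_rot: [-1.833, -2.552, 0.0]
wrist_force: [-0.0, -0.7, -0.8]
width: 0.115
grip_force: 0.0
```

play_rows:
  moves:
    - [[0,0,0,0.24,0.265,0,10],[0,0,0,0.24,0.265,0,10],[0,0,0,0.24,0.265,0,10],[0,0,0,0.24,0.265,0,10],[0,0,0,0.24,0.265,0,10]]

```text
time: 2.93
tool_pos: [0.5813, -0.0068, 0.231]
tcp_rot: [-1.832, -2.552, 0.0]
wrist_force: [-0.5, -0.7, -0.2]
width: 0.116
grip_force: 0.0
```

play_rows:
  moves:
    - [[0,0,0,0,0,0.3,10],[0,0,0,0,0,0.3,10],[0,0,0,0,0,0.3,10],[0,0,0,0,0,0.3,10],[0,0,0,0,0,0.1,10]]

```text
time: 3.35
tool_pos: [0.577, -0.0081, 0.0959]
tcp_rot: [-1.828, -2.546, 0.007]
wrist_force: [-2.0, -0.2, -0.6]
width: 0.117
grip_force: 0.0
```

```bash
python3 d.py; python3 - <<'E'
from h import *
from workcell import vision
a=vision.read_camera('top')['image'][100:310,160:450];b=vision.read_camera('side')['image'][130:410,100:420]
a=cv2.resize(a,None,fx=1.38,fy=1.38);a=a[:280];a=cv2.copyMakeBorder(a,0,280-a.shape[0] if a.shape[0]<280 else 0,0,0,0)
cv2.imwrite('pics/c1.png',np.hstack([a,b])[:,:,::-1])
E
```

```text
t 3.35 tcp [ 0.577  -0.0081  0.0959] board-frame [ 0.0148 -0.0062] w 10.0 F [-2.  -0.2 -0.6]
tool x yaw 108.66 z [-0.009  0.    -1.   ]
s3 [ 0.0173 -0.0493] start shift (tool, fullscale) [-0.012  0.029  0.469]
s2 [-0.0288 -0.0092] start shift (tool, fullscale) [ 0.388 -0.433  0.474]
s1 [-0.0796  0.0114] start shift (tool, fullscale) [ 0.593 -0.941  0.479]
ca [ 0.0879 -0.0739] start shift (tool, fullscale) [-0.257  0.735  0.463]
cb [0.0811 0.0728] start shift (tool, fullscale) [1.21  0.665 0.468]
```

View pics/c1.png

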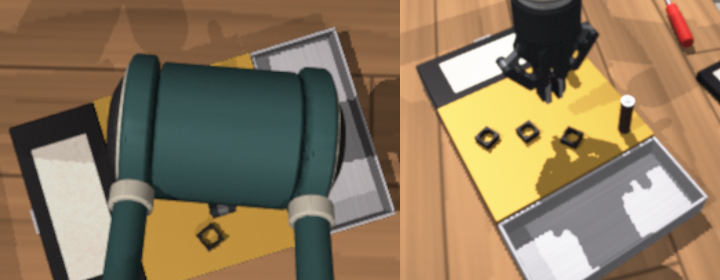

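The side view shows the closed fingers over the board behind the farthest spacer, with cell_a well clear. I'll descend to 4 mm above the board.

play_rows:
  moves:
    - [[0,0,0,0,0,0.15,10],[0,0,0,0,0,0.15,10],[0,0,0,0,0,0.1,10],[0,0,0,0,0,0.02,10],[0,0,0,0,0,0,10]]

```text
time: 3.87
tool_pos: [0.5812, -0.0087, 0.0598]
tcp_rot: [1.831, 2.553, 0.0]
wrist_force: [-0.2, 0.2, -0.0]
width: 0.115
grip_force: 0.0
```

```bash
python3 d.py|head -3
```

```text
t 3.8667 tcp [ 0.5812 -0.0087  0.0598] board-frame [ 0.0186 -0.0081] w 9.8 F [-0.2  0.2 -0. ]
tool x yaw 108.71 z [ 0. -0. -1.]
s3 [ 0.0173 -0.0493] start shift (tool, fullscale) [ 0.009 -0.013  0.108]
```

play_rows:
  moves:
    - [[0,0,0,0,-0.013,0.06,10],[0,0,0,0,0,0.045,10],[0,0,0,-0.08,0,0,10],[0,0,0,-0.08,0,0,10],[0,0,0,-0.08,0,0,10]]

```text
time: 4.28
tool_pos: [0.588, -0.0326, 0.0491]
tcp_rot: [1.83, 2.553, 0.0]
wrist_force: [0.6, 1.4, -0.5]
width: 0.118
grip_force: 0.0
```

```bash
python3 d.py|head -2; python3 - <<'E'
from h import *
from workcell import vision
b=vision.read_camera('side')['image'][190:300,190:400]
cv2.imwrite('pics/c2.png',cv2.resize(b,None,fx=3,fy=3)[:,:,::-1])
E
```

```text
t 4.2833 tcp [ 0.588  -0.0326  0.0491] board-frame [ 0.0174 -0.0329] w 10.1 F [ 0.6  1.4 -0.5]
tool x yaw 108.75 z [ 0.001 -0.    -1.   ]
```

View pics/c2.png

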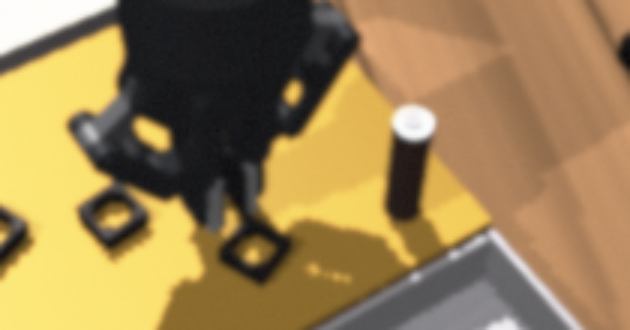

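The spacer's corner has settled into the gap between the two fingertips, and the cell is clear. I'll continue the sweep.

play_rows:
  moves:
    - [[0,0,0,-0.08,0,0,10],[0,0,0,-0.08,0,0,10],[0,0,0,-0.08,0,0,10],[0,0,0,0,0,0,10]]

```text
time: 4.67
tool_pos: [0.596, -0.0562, 0.0491]
tcp_rot: [1.831, 2.551, 0.0]
wrist_force: [-0.7, -0.6, -0.3]
width: 0.115
grip_force: 0.0
```

```bash
python3 d.py|head -2; python3 - <<'E'
from h import *
from workcell import vision
b=vision.read_camera('side')['image'][190:320,190:400]
cv2.imwrite('pics/c3.png',cv2.resize(b,None,fx=3,fy=3)[:,:,::-1])
E
```

```text
t 4.6667 tcp [ 0.596  -0.0562  0.0491] board-frame [ 0.0174 -0.0579] w 9.8 F [-0.7 -0.6 -0.3]
tool x yaw 108.67 z [ 0.001 -0.001 -1.   ]
```

View pics/c3.png

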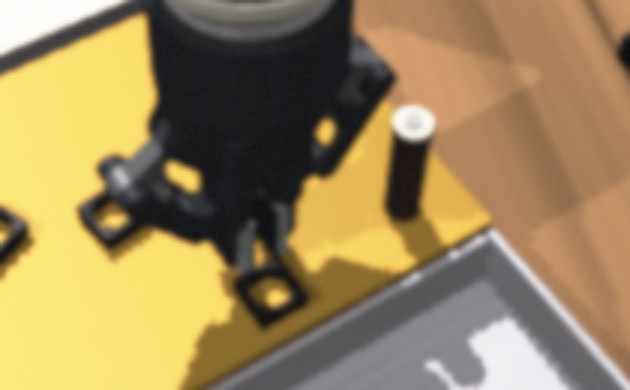

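The knuckles look wide, so I'll check their clearance to the cell with the depth image before going on.

```bash
cat > k.py <<'E'
from h import *
from workcell import vision
c=vision.read_camera('side')
v,u=np.mgrid[0:420,0:560];d=c['depth'].ravel()
n=cv2.undistortPoints(np.c_[u.ravel(),v.ravel()].astype(float).reshape(-1,1,2),c['K'],c['dist'])[:,0]
X=(np.c_[n*d[:,None],d]-c['t'])@c['R'];X=X[d>0]
th=np.radians(18.73);B=np.array([[np.cos(th),-np.sin(th)],[np.sin(th),np.cos(th)]])
b=(X[:,:2]-[.561,-.007])@B;z=X[:,2]
for lo in np.arange(.06,.16,.01):
    m=(z>=lo)&(z<lo+.01)&(abs(b[:,1]+.058)<.055)&(abs(b[:,0]-.0174)<.09)&~(np.hypot(b[:,0]-.088,b[:,1]+.074)<.014)
    q=b[m]
    if len(q): print(lo.round(2),len(q),'xb',np.percentile(q[:,0],[1,99]).round(3),'yb',np.percentile(q[:,1],[1,99]).round(3))
E
python3 k.py
```

```text
0.06 124 xb [-0.     0.035] yb [-0.069 -0.05 ]
0.07 111 xb [-0.001  0.035] yb [-0.069 -0.051]
0.08 98 xb [-0.001  0.033] yb [-0.07  -0.054]
0.09 185 xb [-0.017  0.053] yb [-0.072 -0.051]
0.1 343 xb [-0.023  0.059] yb [-0.072 -0.048]
0.11 243 xb [-0.031  0.065] yb [-0.075 -0.05 ]
0.12 324 xb [-0.037  0.071] yb [-0.076 -0.057]
0.13 391 xb [-0.045  0.073] yb [-0.076 -0.059]
0.14 622 xb [-0.045  0.078] yb [-0.078 -0.047]
0.15 293 xb [-0.031  0.066] yb [-0.078 -0.053]
```

At or below the cell's top height (0.11 m) the gripper reaches xb 0.065 at most, and the cell edge is at 0.079. That is at least 14 mm of clearance.

play_rows:
  moves:
    - [[0,0,0,-0.08,0,0,10],[0,0,0,-0.08,0,0,10],[0,0,0,-0.08,0,0,10],[0,0,0,-0.08,0,0,10],[0,0,0,-0.08,0,0,10]]

```text
time: 5.18
tool_pos: [0.6084, -0.0933, 0.0488]
tcp_rot: [1.83, 2.553, 0.0]
wrist_force: [-0.0, 0.4, -0.2]
width: 0.115
grip_force: 0.0
```

play_rows:
  moves:
    - [[0,0,0,-0.08,0,0,10],[0,0,0,-0.08,0,0,10],[0,0,0,-0.08,0,0,10],[0,0,0,0,0,0,10],[0,0,0,0,0,0,10]]

```text
time: 5.6
tool_pos: [0.6158, -0.1157, 0.0488]
tcp_rot: [-1.831, -2.552, -0.0]
wrist_force: [0.1, -0.0, 0.1]
width: 0.115
grip_force: 0.0
```

play_rows:
  moves:
    - [[0,0,0,0,0,-0.15,10],[0,0,0,0,0,-0.25,10],[0,0,0,0,0,-0.25,10],[0,0,0,0,0,-0.05,10],[0,0,0,0,0,0,10]]

```text
time: 6.02
tool_pos: [0.6177, -0.1152, 0.1217]
tcp_rot: [1.827, 2.55, 0.004]
wrist_force: [0.6, -0.2, 0.4]
width: 0.118
grip_force: 0.0
```

```bash
python3 d.py; python3 - <<'E'
from h import *
from workcell import vision
b=vision.read_camera('side')['image'][140:420,110:420]
cv2.imwrite('pics/c4.png',cv2.resize(b,None,fx=2,fy=2)[:,:,::-1])
E
```

```text
t 6.0167 tcp [ 0.6177 -0.1152  0.1217] board-frame [ 0.019  -0.1207] w 10.1 F [ 0.6 -0.2  0.4]
tool x yaw 108.76 z [ 0.005 -0.001 -1.   ]
s3 [ 0.0173 -0.0493] start shift (tool, fullscale) [ 1.136 -0.02   0.724]
s2 [-0.0288 -0.0092] start shift (tool, fullscale) [ 1.536 -0.481  0.721]
s1 [-0.0796  0.0114] start shift (tool, fullscale) [ 1.743 -0.988  0.718]
ca [ 0.0879 -0.0739] start shift (tool, fullscale) [0.89  0.686 0.728]
cb [0.0811 0.0728] start shift (tool, fullscale) [2.356 0.619 0.724]
```

View pics/c4.png

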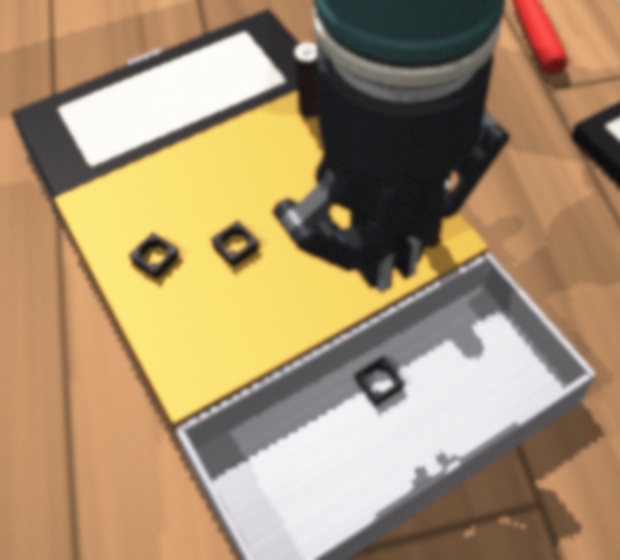

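The first spacer lies in the tray, and the other two are untouched. Next is s2.

play_rows:
  moves:
    - [[0,0,0,0.3,-0.12,0,10],[0,0,0,0.35,-0.12,0,10],[0,0,0,0.35,-0.12,0,10],[0,0,0,0.35,-0.12,0,10],[0,0,0,0.19,0,0,10]]

```text
time: 6.48
tool_pos: [0.515, 0.0175, 0.1156]
tcp_rot: [-1.825, -2.548, 0.006]
wrist_force: [0.6, -0.1, -0.7]
width: 0.116
grip_force: 0.0
```

play_rows:
  moves:
    - [[0,0,0,0,0,0.15,10],[0,0,0,0,0,0.2,10],[0,0,0,0,0,0.15,10],[0,0,0,0,0,0.05,10],[0,0,0,0,0,0,10]]

```text
time: 6.9
tool_pos: [0.5177, 0.0156, 0.0606]
tcp_rot: [-1.827, -2.549, 0.006]
wrist_force: [1.0, -0.9, 0.1]
width: 0.119
grip_force: 0.0
```

```bash
python3 d.py
```

```text
t 6.9 tcp [0.5177 0.0156 0.0606] board-frame [-0.0338  0.0353] w 10.2 F [ 1.  -0.9  0.1]
tool x yaw 108.75 z [-0.007  0.    -1.   ]
s3 [ 0.0173 -0.0493] start shift (tool, fullscale) [-0.426  0.511  0.111]
s2 [-0.0288 -0.0092] start shift (tool, fullscale) [-0.025  0.051  0.115]
s1 [-0.0796  0.0114] start shift (tool, fullscale) [ 0.181 -0.457  0.119]
ca [ 0.0879 -0.0739] start shift (tool, fullscale) [-0.672  1.218  0.106]
cb [0.0811 0.0728] start shift (tool, fullscale) [0.795 1.15  0.11 ]
```

play_rows:
  moves:
    - [[0,0,0,0,0.02,0,10],[0,0,0,0,0,0,10]]

```text
time: 7.07
tool_pos: [0.5235, 0.016, 0.0643]
tcp_rot: [1.83, 2.553, 0.001]
wrist_force: [0.0, 0.8, -0.3]
width: 0.117
grip_force: 0.0
```

```bash
python3 d.py|head -4
```

```text
t 7.0667 tcp [0.5235 0.016  0.0643] board-frame [-0.0281  0.0338] w 10.0 F [ 0.   0.8 -0.3]
tool x yaw 108.72 z [ 0.001  0.    -1.   ]
s3 [ 0.0173 -0.0493] start shift (tool, fullscale) [-0.41   0.454  0.153]
s2 [-0.0288 -0.0092] start shift (tool, fullscale) [-0.01  -0.007  0.153]
```

Now sweep s2: TCP from yb 0.033 to about −0.122, a total of −1.55.

play_rows:
  moves:
    - [[0,0,0,0,-0.007,0.08,10],[0,0,0,0,0,0.07,10],[0,0,0,0,0,0,10],[0,0,0,-0.08,0,0,10],[0,0,0,-0.08,0,0,10]]

```text
time: 7.48
tool_pos: [0.5272, 0.0002, 0.0487]
tcp_rot: [-1.829, -2.554, 0.0]
wrist_force: [0.2, -0.2, 0.6]
width: 0.119
grip_force: 0.0
```

play_rows:
  moves:
    - [[0,0,0,-0.08,0,0,10],[0,0,0,-0.08,0,0,10],[0,0,0,-0.08,0,0,10],[0,0,0,-0.08,0,0,10],[0,0,0,-0.08,0,0,10]]

```text
time: 7.9
tool_pos: [0.5404, -0.0384, 0.0489]
tcp_rot: [1.831, 2.553, 0.0]
wrist_force: [-0.1, -0.3, 0.2]
width: 0.119
grip_force: 0.1
```

play_rows:
  moves:
    - [[0,0,0,-0.08,0,0,10],[0,0,0,-0.08,0,0,10],[0,0,0,-0.08,0,0,10],[0,0,0,-0.08,0,0,10],[0,0,0,-0.08,0,0,10]]

```text
time: 8.32
tool_pos: [0.5531, -0.0759, 0.0488]
tcp_rot: [-1.83, -2.553, -0.0]
wrist_force: [-0.5, -0.0, 0.1]
width: 0.123
grip_force: 0.1
```

play_rows:
  moves:
    - [[0,0,0,-0.08,0,0,10],[0,0,0,-0.08,0,0,10],[0,0,0,-0.08,0,0,10],[0,0,0,-0.08,0,0,10],[0,0,0,-0.08,0,0,10]]

```text
time: 8.73
tool_pos: [0.5659, -0.1138, 0.0488]
tcp_rot: [1.83, 2.553, -0.0]
wrist_force: [0.1, 0.1, -0.6]
width: 0.119
grip_force: 0.0
```

play_rows:
  moves:
    - [[0,0,0,-0.08,0,0,10],[0,0,0,-0.08,0,0,10],[0,0,0,0,0,0,10],[0,0,0,0,0,0,10]]

```text
time: 9.07
tool_pos: [0.571, -0.1287, 0.0488]
tcp_rot: [-1.831, -2.553, -0.0]
wrist_force: [0.1, -0.5, -0.4]
width: 0.114
grip_force: 0.0
```

play_rows:
  moves:
    - [[0,0,0,0,0,-0.15,10],[0,0,0,0,0,-0.25,10],[0,0,0,0,0,-0.25,10],[0,0,0,0,0,-0.05,10],[0,0,0,0,0,0,10]]

```text
time: 9.48
tool_pos: [0.5728, -0.1284, 0.1215]
tcp_rot: [1.827, 2.55, 0.003]
wrist_force: [-0.0, -0.1, -0.3]
width: 0.117
grip_force: 0.0
```

```bash
python3 d.py; python3 - <<'E'
from h import *
from workcell import vision
b=vision.read_camera('side')['image'][140:420,110:420]
cv2.imwrite('pics/c5.png',cv2.resize(b,None,fx=2,fy=2)[:,:,::-1])
E
```

```text
t 9.4833 tcp [ 0.5728 -0.1284  0.1215] board-frame [-0.0278 -0.1187] w 10.0 F [-0.  -0.1 -0.3]
tool x yaw 108.76 z [ 0.005 -0.001 -1.   ]
s3 [ 0.0173 -0.0493] start shift (tool, fullscale) [1.116 0.448 0.724]
s2 [-0.0288 -0.0092] start shift (tool, fullscale) [ 1.517 -0.012  0.721]
s1 [-0.0796  0.0114] start shift (tool, fullscale) [ 1.723 -0.52   0.718]
ca [ 0.0879 -0.0739] start shift (tool, fullscale) [0.87  1.155 0.728]
cb [0.0811 0.0728] start shift (tool, fullscale) [2.337 1.087 0.723]
```

View pics/c5.png

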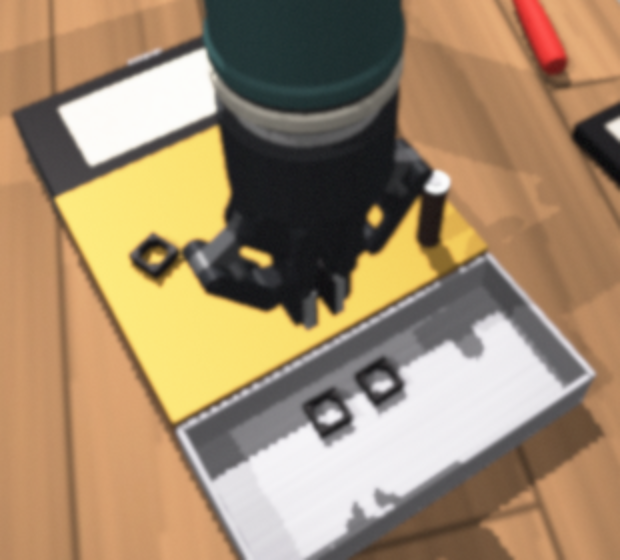

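Two spacers are in the tray and cell_a is standing. Now s1.

play_rows:
  moves:
    - [[0,0,0,0.3,-0.13,0,10],[0,0,0,0.37,-0.13,0,10],[0,0,0,0.37,-0.13,0,10],[0,0,0,0.37,-0.13,0,10],[0,0,0,0.31,0,0,10]]

```text
time: 9.95
tool_pos: [0.461, 0.0192, 0.1158]
tcp_rot: [-1.828, -2.548, 0.006]
wrist_force: [0.3, 0.1, -0.8]
width: 0.121
grip_force: 0.0
```

play_rows:
  moves:
    - [[0,0,0,0,0,0.15,10],[0,0,0,0,0,0.2,10],[0,0,0,0,0,0.15,10],[0,0,0,0,0,0,10],[0,0,0,0,0,0,10]]

```text
time: 10.37
tool_pos: [0.4639, 0.0182, 0.0666]
tcp_rot: [-1.827, -2.55, 0.005]
wrist_force: [0.1, -0.6, -0.1]
width: 0.119
grip_force: 0.0
```

play_rows:
  moves:
    - [[0,0,0,0,0,0,10],[0,0,0,0,0,0,10]]

```text
time: 10.53
tool_pos: [0.467, 0.0178, 0.0694]
tcp_rot: [1.83, 2.552, 0.001]
wrist_force: [-0.2, -0.2, 0.1]
width: 0.119
grip_force: 0.0
```

```bash
python3 d.py|head -5
```

```text
t 10.5333 tcp [0.467  0.0178 0.0694] board-frame [-0.081   0.0537] w 10.2 F [-0.2 -0.2  0.1]
tool x yaw 108.72 z [ 0.001  0.    -1.   ]
s3 [ 0.0173 -0.0493] start shift (tool, fullscale) [-0.609  0.983  0.205]
s2 [-0.0288 -0.0092] start shift (tool, fullscale) [-0.209  0.522  0.204]
s1 [-0.0796  0.0114] start shift (tool, fullscale) [-0.004  0.015  0.204]
```

play_rows:
  moves:
    - [[0,0,0,0,0.014,0.1,10],[0,0,0,0,0,0.1,10],[0,0,0,0,0,0,10],[0,0,0,-0.08,0,0,10],[0,0,0,-0.08,0,0,10]]

```text
time: 10.95
tool_pos: [0.4727, 0.0029, 0.0485]
tcp_rot: [-1.829, -2.554, 0.001]
wrist_force: [-0.3, -0.5, -0.3]
width: 0.114
grip_force: 0.1
```

play_rows:
  moves:
    - [[0,0,0,-0.08,0,0,10],[0,0,0,-0.08,0,0,10],[0,0,0,-0.08,0,0,10],[0,0,0,-0.08,0,0,10],[0,0,0,-0.08,0,0,10]]

```text
time: 11.37
tool_pos: [0.4861, -0.0356, 0.049]
tcp_rot: [1.831, 2.553, 0.0]
wrist_force: [0.0, -0.9, -0.2]
width: 0.118
grip_force: 0.1
```

play_rows:
  moves:
    - [[0,0,0,-0.08,0,0,10],[0,0,0,-0.08,0,0,10],[0,0,0,-0.08,0,0,10],[0,0,0,-0.08,0,0,10],[0,0,0,-0.08,0,0,10]]

```text
time: 11.78
tool_pos: [0.4987, -0.0732, 0.0488]
tcp_rot: [-1.83, -2.553, 0.0]
wrist_force: [-0.2, 0.8, 0.0]
width: 0.117
grip_force: 0.1
```

play_rows:
  moves:
    - [[0,0,0,-0.08,0,0,10],[0,0,0,-0.08,0,0,10],[0,0,0,-0.08,0,0,10],[0,0,0,-0.08,0,0,10],[0,0,0,-0.08,0,0,10]]

```text
time: 12.2
tool_pos: [0.5116, -0.1111, 0.0488]
tcp_rot: [1.83, 2.553, 0.0]
wrist_force: [-0.6, 0.3, 0.8]
width: 0.116
grip_force: 0.1
```

play_rows:
  moves:
    - [[0,0,0,-0.08,0,0,10],[0,0,0,-0.08,0,0,10],[0,0,0,-0.08,0,0,10],[0,0,0,-0.08,0,0,10],[0,0,0,-0.08,0,0,10]]

```text
time: 12.62
tool_pos: [0.5245, -0.149, 0.0488]
tcp_rot: [1.83, 2.553, 0.0]
wrist_force: [0.5, -0.4, 0.1]
width: 0.118
grip_force: 0.0
```

play_rows:
  moves:
    - [[0,0,0,0,0,0,10],[0,0,0,0,0,-0.25,10],[0,0,0,0,0,-0.35,10],[0,0,0,0,0,-0.35,10],[0,0,0,0,0,-0.1,10]]

```text
time: 13.03
tool_pos: [0.5275, -0.1492, 0.1597]
tcp_rot: [1.825, 2.547, 0.004]
wrist_force: [0.8, -0.5, 1.0]
width: 0.115
grip_force: 0.0
```

play_rows:
  moves:
    - [[0,0,0,-0.3,0,0,10],[0,0,0,-0.35,0,0,10],[0,0,0,-0.35,0,0,10],[0,0,0,-0.35,0,0,10],[0,0,0,-0.35,0,0,10]]

```text
time: 13.45
tool_pos: [0.579, -0.3103, 0.1535]
tcp_rot: [-1.829, -2.553, -0.0]
wrist_force: [0.1, 0.1, -0.3]
width: 0.119
grip_force: 0.0
```

play_rows:
  moves:
    - [[0,0,0,-0.3,0,0,10],[0,0,0,-0.2,0,0,10],[0,0,0,0,0,0,10],[0,0,0,0,0,0,10]]

```text
time: 13.78
tool_pos: [0.5946, -0.3572, 0.1528]
tcp_rot: [-1.831, -2.551, -0.0]
wrist_force: [0.7, 0.6, -0.1]
width: 0.117
grip_force: 0.0
```

```bash
python3 d.py|head -2; python3 - <<'E'
from h import *
from workcell import vision
a=vision.read_camera('top')['image'][90:370,150:460];b=vision.read_camera('side')['image'][140:420,110:420]
cv2.imwrite('pics/c6.png',cv2.resize(np.hstack([a,b]),None,fx=1.29,fy=1.29)[:,:,::-1])
E
```

```text
t 13.7833 tcp [ 0.5946 -0.3572  0.1528] board-frame [-0.0807 -0.3424] w 10.0 F [ 0.7  0.6 -0.1]
tool x yaw 108.64 z [-0.001  0.001 -1.   ]
```

View pics/c6.png

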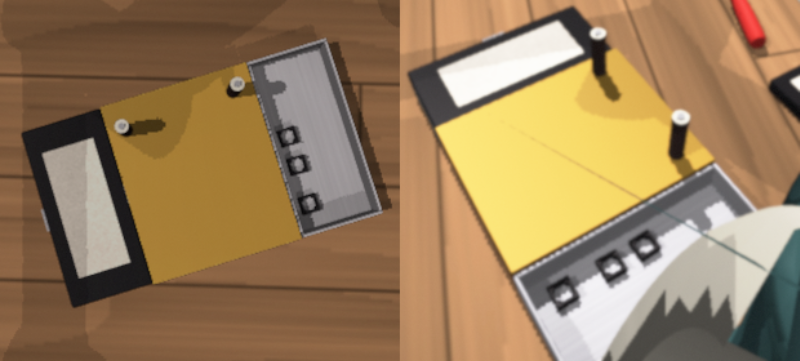

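All three spacers lie in the tray, the board is clear, and both cells are standing where they were. The robot is touching nothing.

```bash
python3 -c "from workcell import bot; print(bot.finish_job())"
```

```text
the job is handed in; nothing more can be done
None
```

I swept all three spacers into the tray without pinching or lifting them, both cells were still standing in place in the last pictures, and I handed the job in at about 14 s of the 64 s allowed.

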